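# Hang the eye spanner in the gated tool stand

## Task

Swing the tool stand's gate well open, well past square to the board, then hang the spanner that has the round eye by that eye on the stand's empty peg and let go of it, so that it hangs freely at rest with its jaw end down. Then swing the gate fully shut again in front of the hung spanner. Leave everything else on the bench where it is.

Things in the scene. Friction and masses are not known exactly. Their poses are not given: they have to be found in the camera images.
- eye_spanner: The flat steel spanner to hang: 164 mm long, 10 mm thick, lying flat; a round eye (hole 32 mm, outer 54 mm) at one end, an open jaw 44 mm wide at the other, between them a shank 22 mm wide from x = -0.042 to +0.028. Origin on its underside near mid length; x points to the eye, z up from the flat. 0.15 to 0.3 kg, centre of mass about 5 mm to the jaw side of the origin.
- eye (a point): Centre of the eye's hole, at mid thickness: 55 mm along +x from the spanner's origin. Its axes are the spanner's.
- jaw_end (a point): Jaw end of the spanner, on its centre line at mid thickness: 82 mm along -x from the origin.
- stand: Fixed stand: upright aluminium board 170 mm wide, 12 mm thick, top edge 228 mm above the bench, on a grey foot 200 mm wide reaching 25 mm in front of it. Origin on the bench under the middle of the board's front face; x points into the board (its front looks to -x), y to the left seen from the robot. A short ring key hangs on a second, shorter peg at y = -0.038; it is part of the stand.
- peg: The stand's empty peg: round steel rod 10 mm in diameter, 82 mm long, fixed in the board's front face at stand y = +0.032, 200 mm above the bench, sloping up and out at 45 degrees. Origin at its root in the board's face; its z axis runs along the rod to the tip, its y is the stand's y.
- gate (a joint): Swing gate: level bar 14 mm high, 10 mm thick, middle 237 mm above the bench, turning about an upright pivot; at its free end, 150 mm from the pivot, a black upright pin, 14 mm thick, top at 284 mm. In rad: 0 = shut (stop), bar parallel to the board, 85 mm in front of it, free end to stand +y; grows as the free end swings out and round to -y; 2.8 = open stop. Stays where left; about 1 N moves it.
- gate_pin (a point): The black pin on the gate's free end: on its axis, 15 mm below its top (269 mm above the bench). Moves with the gate.
- gate_pivot (a point): The gate's pivot axis at the height of the bar's middle, 85 mm in front of the board, at stand y = -0.076; a bracket 18 mm wide under it runs back to the board.
- plain_spanner: Bystander: steel spanner 162 mm long, 10 mm thick, with open jaws at both ends and no eye, lying flat. Origin on the underside at its middle, x along it.
- screwdriver: Bystander: screwdriver 165 mm long lying along its x axis.
- jar: Bystander: amber jar with a white cap, 48 mm in diameter, 65 mm high. Origin under its centre.
- can: Bystander: plain steel can, 44 mm in diameter, 55 mm high. Origin under its centre.
- beaker: Bystander: small glass beaker, 48 mm in diameter, 60 mm high. Origin under its centre.
- weight: Bystander: brass weight with a neck and knob, 40 mm in diameter, 52 mm high. Origin under its centre.
- notepad: Bystander: flat grey tablet-like pad 100 x 70 x 12 mm lying on the bench. Origin under its centre.

How it is judged:
By the outcome, as a careful person would: the job done as asked, in the order asked, and still so for the second after the job is handed in, with the robot touching nothing.
It also fails if it takes over 72 s, if anything falls off the work surface, if the arm or the gripper's body presses on something with over 40 N, if the wrist force passes 120 N, or if a joint passes its speed limit or range.

## Robot

A 6-joint arm with a two-finger parallel gripper is mounted at the origin on the work surface. World frame = base frame: x ahead of the robot, y to its left, z up, the work surface at z = 0. Lengths are in m, angles in degrees, forces in N, time in s.
With the tool pointing down it reaches from about 0.35 to 0.725 m from the base axis. Payload 4.3 kg.
Tool frame: the origin (TCP) lies between the finger pads; the fingertips stand 11 mm ahead of it and the grasp point (between the pads) lies 8 mm behind it (env.tip_reach is the distance from the TCP to the fingertips, in m); z points along the fingers, y is the line along which they close (so a half turn about z gives the same grasp; the last joint's range is limited). The gripper opens to 85 mm and grips with 20 to 120 N. Pads are 22 mm wide; open, the fingers measure 114 mm over their backs; the gripper's body (76 mm by 85 mm) begins 54 mm behind the grasp point. The pads swing forward as they close: fully open they stand 13 mm farther back than shut.
Start: joints at [68.222, 21.618, 4.641, 73.018, 0, 83.68], TCP at [0.153, 0.554, 0.242] pointing down, gripper open.
Joint ranges: [-156.06, 156.06], [-48.1, 94.91], [-58.44, 69.94], [-101.28, 121.22], [-78.64, 73.56], [-180, 180]. Speed limits (degrees/s): [147.25, 147.25, 180, 180, 180, 180].

## Interface

Orientations are given as [roll, pitch, yaw] about the fixed x, y, z axes, in that order (R = Rz(yaw) Ry(pitch) Rx(roll)).
In Python, from bench import env, viewer, models gives the robot as it stands.
- The arm moves only by the shell command python3 -m pendant 'ROWS'. ROWS is JSON, a list of rows, each an object of numbers: "hand": the opening, from 0 (shut) to 1 (fully open); "tx", "ty", "tz": the shift along the world's x, y, z in units of 60 mm (1.0 is 60 mm); "spin": the turn about the world's z in units of 5 degrees (1.0 is 5 degrees). In form: [{"hand": .., "tx": .., "ty": .., "tz": .., "spin": ..}, ...]. A call has exactly 8 rows; each row is the pose to reach, as a shift and turn from the pose commanded when the call began; what a row does not reach only later rows make up. A row lasts 1/8 s, in which the tool goes at most 62.5 mm and 10.7 degrees, less where a joint would pass 70% of its speed; a pose out of reach is approached as far as the arm can. A call with a gripper value outside its range is refused whole. The fingers move at their own pace and stop on an object; the grip force is fixed at half the most. Time passes only in rows, so rows that repeat a pose let the fingers close, or fill a call up. It gives the time, the measured TCP pose, the force, the opening and the grip force at its end, in the units of the state.
- env.get_obs(): the state, without advancing time (a new reading comes with each control period).
- viewer.grab_frame(name): name is "scene" or "top"; returns a dict with "image" (384x512x3 uint8, red, green, blue), "K" (3x3 intrinsics, pixels), "xyz" and "rotation" of the camera in the world. Camera axes: x right, y down, z forward; pixel columns grow to the right and rows downward; lengths in m; the calibration is good to about 2 mm. A picture is of the moment at which its call begins. There is no depth.
- env.hand_in(): hands the job in; it is judged then, once.
Trained networks look in the newest picture that a camera, given by its name, has taken for a name from the list of things; names that differ only in an ending like _2 or _b are one class to them, and where a whole thing is asked for, a point or a joint stands for the part that bears it (a point fixed in the world has none). Each returns a list of dicts, best first, with "p" (0 to 1); they miss things now and then, are a little off and sometimes report something else, mostly with a low value. They report only what shows in the picture. A call takes as long as a camera call.
- models.spot_in(camera, label): "xy" ([column, row] in pixels, amid what is visible of it).
The state is a dict: "t": time; "joints": joint angles; "joint_velocities": joint speeds; "joint_efforts": joint torques, N m; "tcp_pos": TCP position; "eef_rot": TCP orientation; "force": force on the tool from outside, world axes, zero at the start; "ft_torque": the same for the moment, N m; "finger_gap": finger opening in m; "gripper_force": force on a finger pad.
Only numpy, scipy, OpenCV 4.12 (cv2) and the standard library are available. Lean on these libraries where they do the work, as an engineer would, in place of code of your own. Each camera call takes 0.05 s, during which the arm holds its last target. There are 200 camera calls.

## Working session

There is one attempt and no reset: what is moved stays moved. The work goes in short steps, Python scripts to look and compute and a shell command to move; the robot and the scene stay as the last step left them, time stands still between calls to the robot, and variables do not carry over. Pictures are saved under pics/ and viewed, at most 10 in all, crops included, and the job is handed in when it is done.

```bash
mkdir -p pics; ls
cat > h.py <<'E'
import numpy as np, cv2
from bench import env, viewer, models
def cam(n):
    f=viewer.grab_frame(n); return f
def ray(f,px,z):
    K=np.array(f["K"]);R=np.array(f["rotation"]);c=np.array(f["xyz"])
    d=R@np.linalg.inv(K)@np.array([px[0],px[1],1.]); return c+d*(z-c[2])/d[2]
def proj(f,P):
    K=np.array(f["K"]);R=np.array(f["rotation"]);c=np.array(f["xyz"])
    q=K@(R.T@(np.atleast_2d(P)-c).T); return (q[:2]/q[2]).T
def save(f,n,crop=None,s=1):
    im=f["image"][:,:,::-1]
    if crop: im=im[crop[1]:crop[3],crop[0]:crop[2]]
    cv2.imwrite(n,cv2.resize(im,None,fx=s,fy=s,interpolation=cv2.INTER_CUBIC))
E
python3 - <<'E'
from h import *
np.set_printoptions(precision=4,suppress=True)
hs=dict(eye_spanner=.005,eye=.005,jaw_end=.005,stand=.12,peg=.22,gate=.237,gate_pin=.269,gate_pivot=.237,plain_spanner=.005,screwdriver=.01,jar=.03,can=.03,beaker=.03,weight=.03,notepad=.006)
for n in("scene","top"):
    f=cam(n); save(f,f"pics/{n}0.png",s=1.5); print(n,f["K"],f["xyz"],f["rotation"])
    for l,z in hs.items():
        for d in models.spot_in(n,l)[:2]: print(l,np.array(d["xy"]),round(d["p"],2),ray(f,d["xy"],z))
print(env.get_obs(), env.tip_reach)
E
```

```text
pics
scene [[477.3616   0.     256.7706]
 [  0.     477.3616 194.0658]
 [  0.       0.       1.    ]] [1.286  0.1856 1.0207] [-137.3026    0.3781  102.2204]Traceback (most recent call last):
  File "<stdin>", line 7, in <module>
  File "h.py", line 7, in ray
    d=R@np.linalg.inv(K)@np.array([px[0],px[1],1.]); return c+d*(z-c[2])/d[2]
                                                                         ~^^^
IndexError: invalid index to scalar variable.
```

```bash
sed -i 's/R=np.array(f\["rotation"\])/R=Rot(f)/' h.py
cat >> h.py <<'E'
from scipy.spatial.transform import Rotation
def Rot(f): return Rotation.from_euler("xyz",f["rotation"],degrees=True).as_matrix()
E
python3 - <<'E'
from h import *
np.set_printoptions(precision=4,suppress=True)
hs=dict(eye_spanner=.005,eye=.005,jaw_end=.005,stand=.12,peg=.22,gate=.237,gate_pin=.269,gate_pivot=.237,plain_spanner=.005,screwdriver=.01,jar=.03,can=.03,beaker=.03,weight=.03,notepad=.006)
for n in("scene","top"):
    f=cam(n); save(f,f"pics/{n}0.png",s=1.5); print(n,f["xyz"],f["rotation"])
    for l,z in hs.items():
        for d in models.spot_in(n,l)[:2]: print(l,np.array(d["xy"]),round(d["p"],2),ray(f,d["xy"],z))
print(env.get_obs(), env.tip_reach)
E
```

```text
scene [1.286  0.1856 1.0207] [-137.3026    0.3781  102.2204]
eye_spanner [343.8 231.5] 0.72 [0.4574 0.2393 0.005 ]
eye [345.2 233.7] 0.57 [0.4641 0.2437 0.005 ]
jaw_end [344.5 233.3] 0.82 [0.4632 0.2417 0.005 ]
stand [223.6 282.2] 0.88 [ 0.7472 -0.0117  0.12  ]
peg [246.5 227.4] 0.7 [0.6646 0.0231 0.22  ]
peg [298.4 244.6] 0.6 [0.6869 0.1389 0.22  ]
gate [245.6 198.8] 0.92 [0.5994 0.0063 0.237 ]
gate [204.2 222. ] 0.65 [ 0.6821 -0.0646  0.237 ]
gate_pin [245.6 197.8] 0.56 [0.6246 0.013  0.269 ]
gate_pin [344.5 230.4] 0.53 [0.6697 0.2265 0.269 ]
plain_spanner [259.9 220.3] 0.64 [0.4658 0.0099 0.005 ]
screwdriver [157.6 201.7] 0.51 [ 0.4629 -0.2881  0.01  ]
jar [206.2 225.2] 0.46 [ 0.5321 -0.1223  0.03  ]
can [296.6 243.2] 0.91 [0.5412 0.1226 0.03  ]
beaker [219.4 182.3] 0.62 [ 0.371  -0.1298  0.03  ]
weight [309.3 196.1] 0.59 [0.3712 0.1318 0.03  ]
weight [347.  231.1] 0.28 [0.4747 0.2461 0.03  ]
notepad [381.3 292.1] 0.74 [0.6266 0.3451 0.006 ]
top [0.3992 0.0291 1.3831] [-174.2371   -0.7065  -89.9072]
eye_spanner [169.4 221.6] 0.79 [0.4463 0.2438 0.005 ]
eye_spanner [299.8 245.8] 0.
[... 749 characters left out ...]
ker [297.4 246.5] 0.58 [ 0.3739 -0.1331  0.03  ]
beaker [208.5 253.2] 0.55 [0.3542 0.1251 0.03  ]
weight [206.4 249.9] 0.53 [0.3637 0.1313 0.03  ]
notepad [134.8 165. ] 0.69 [0.6156 0.3504 0.006 ]
{'t': 1.7, 'joints': array([68.2227, 21.6185,  4.6407, 73.0181, -0.0007, 83.6816]), 'joint_velocities': array([ 0.0429,  0.0136, -0.0051, -0.0039,  0.0712,  0.0497]), 'joint_efforts': array([  0.0002, -46.3506,  27.015 ,   0.0003,  -0.    ,  -0.    ]), 'tcp_pos': array([0.1533, 0.5542, 0.2423]), 'eef_rot': array([179.996 ,   0.0012, 164.541 ]), 'force': array([ 0.5046, -0.1628,  0.442 ]), 'ft_torque': array([ 0.0001, -0.0048, -0.0019]), 'gripper_force': 0.0, 'finger_gap': 0.08532994241630132} 0.011
```

View pics/scene0.png

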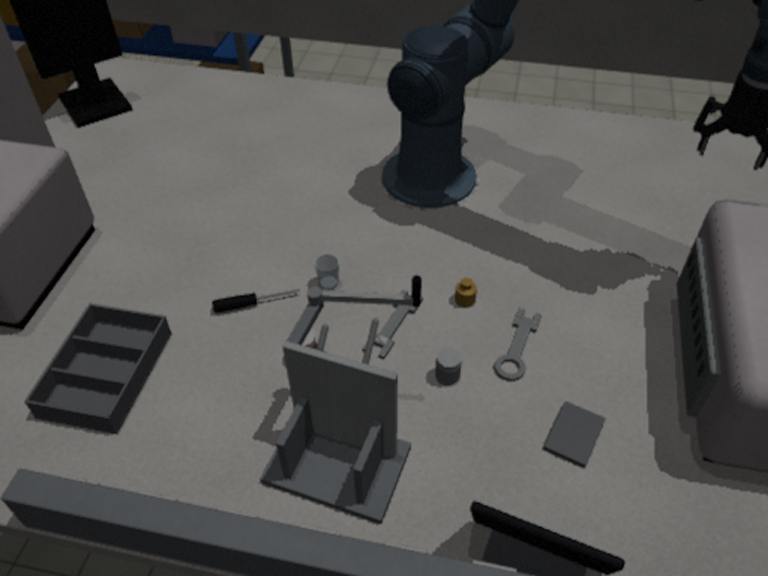

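View pics/top0.png

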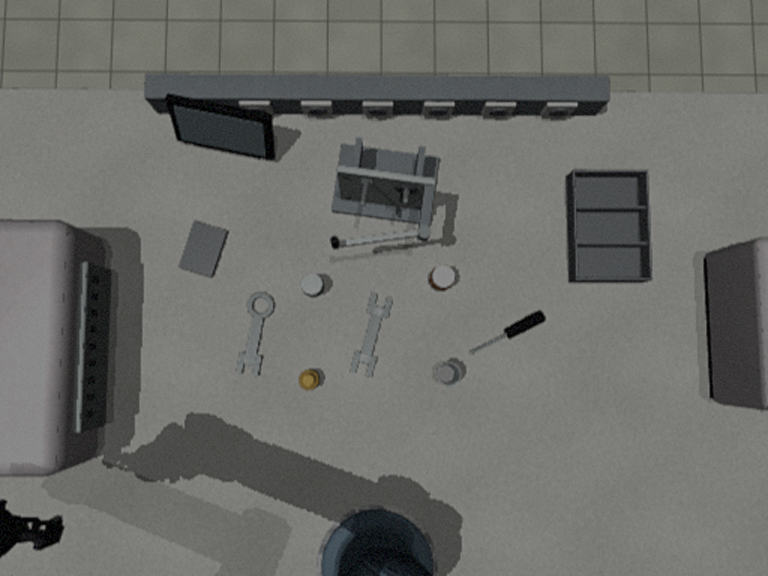

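Run:
```python
from h import *
f=cam("top"); save(f,"pics/top1.png",(150,90,310,260),3.5)
g=cam("scene"); save(g,"pics/scene1.png",(170,170,370,350),3.3)
```

```text
(no output)
```

View pics/top1.png

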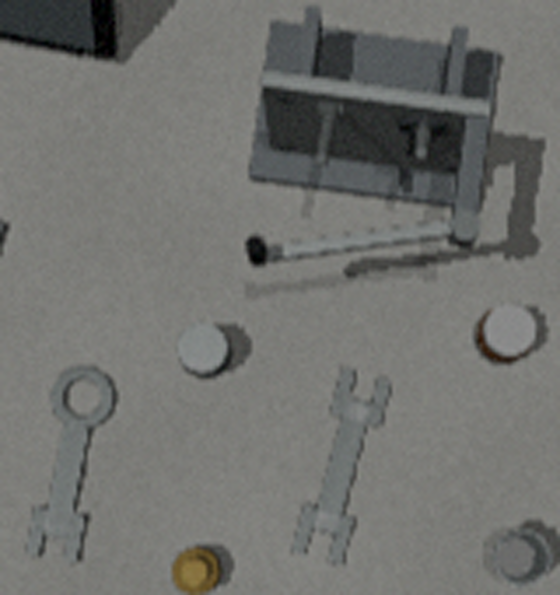

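View pics/scene1.png

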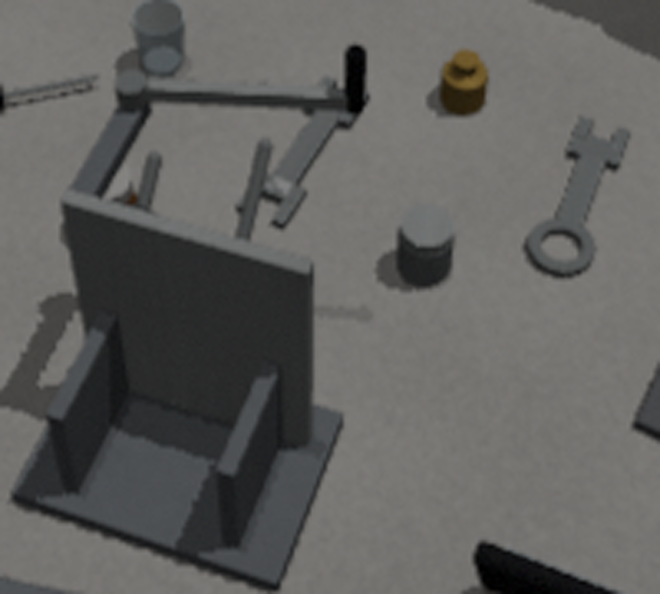

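The top crop shows the eye at (83,397) and the jaw end near (55,553). The board's front top edge runs (263,91)–(487,115), the pivot is at (464,230) and the pin at (257,247), so the gate is slightly ajar. In the scene crop the board's rear top edge runs (70,207)–(310,272). There the pivot is at (131,75), the pin top at (355,50) and the peg tip at (265,142).

```bash
cat > fit.py <<'E'
from h import *
from scipy.optimize import least_squares
np.set_printoptions(precision=4,suppress=True)
f=cam("top"); g=cam("scene")
T=lambda u,v:(np.array([u,v])+.5)/3.5+[149.5,89.5]; S=lambda u,v:(np.array([u,v])+.5)/3.3+[169.5,169.5]
def W(p,x,y,z):
    c,s=np.cos(p[2]),np.sin(p[2]); return np.array([p[0]+c*x-s*y,p[1]+s*x+c*y,z])
def pts(p):
    q=p[3]; piv=(-.085,-.076); e=(piv[0]-.15*np.sin(q),piv[1]+.15*np.cos(q))
    return [(f,W(p,0,.085,.228),T(263,91)),(f,W(p,0,-.085,.228),T(487,115)),(f,W(p,*piv,.245),T(464,231)),(f,W(p,*e,.284),T(256,248)),
    (g,W(p,.012,-.085,.228),S(70,207)),(g,W(p,.012,.085,.228),S(310,272)),(g,W(p,*piv,.245),S(131,77)),(g,W(p,*e,.284),S(355,50)),(g,W(p,-.058,.032,.258),S(265,143))]
r=least_squares(lambda p:np.concatenate([(proj(c,P)[0]-u) for c,P,u in pts(p)]),[.68,0,-.1,.2])
p=r.x; print("stand",p,np.degrees(p[2])); print(r.fun.reshape(-1,2))
e=lambda q:W(p,-.085-.15*np.sin(q),-.076+.15*np.cos(q),.269)
for q in(0,p[3],.5,1,1.5,2,2.4,2.6,2.8): print("pin",q,e(q))
print("pivot",W(p,-.085,-.076,.237),"pegroot",W(p,0,.032,.2),"tip",W(p,-.058,.032,.258))
E1=ray(f,T(83,397),.008);E2=ray(g,S(561,247),.008);J1=ray(f,T(54,554),.005);J2=ray(g,S(601,129),.008)
print(E1,E2,J1,J2)
for E_,J_ in((E1,J1),(E2,J2)): d=E_-J_; print(np.hypot(*d[:2]),np.degrees(np.arctan2(d[1],d[0])), "grip",E_-.06*d/np.hypot(*d[:2]))
E
python3 fit.py; python3 -c "
from bench import env;print(env.get_obs()['t'])"
```

```text
stand [ 0.7022 -0.0081 -0.1244  0.2809] -7.127344100334537
[[-1.2225 -1.5311]
 [ 0.8849  0.022 ]
 [ 0.6166 -2.1612]
 [-0.0579 -0.592 ]
 [-2.5257 -2.2206]
 [ 0.8968 -0.4603]
 [ 0.3568  0.8727]
 [ 0.7126 -0.6995]
 [ 1.4382 -2.1431]]
pin 0 [0.627  0.0758 0.269 ]
pin 0.2808940690639374 [0.585  0.0752 0.269 ]
pin 0.5 [0.5534 0.0665 0.269 ]
pin 1 [0.4932 0.0231 0.269 ]
pin 1.5 [ 0.4612 -0.0439  0.269 ]
pin 2 [ 0.4653 -0.118   0.269 ]
pin 2.4 [ 0.4941 -0.1702  0.269 ]
pin 2.6 [ 0.5157 -0.191   0.269 ]
pin 2.8 [ 0.541 -0.207  0.269]
pivot [ 0.6084 -0.073   0.237 ] pegroot [0.7061 0.0236 0.2   ] tip [0.6486 0.0308 0.258 ]
[0.5012 0.2326 0.008 ] [0.5055 0.2324 0.008 ] [0.3687 0.2551 0.005 ] [0.3741 0.2536 0.008 ]
0.13444203252056056 -9.637310706845822 grip [0.4421 0.2426 0.0067]
0.1331350847735958 -9.153193348111364 grip [0.4463 0.242  0.008 ]
1.9
```

```bash
python3 -m pendant '[{"hand":0.45,"tx":0.3,"ty":-0.3,"tz":0.3,"spin":-0.5},{"hand":0.45,"tx":0.8,"ty":-0.9,"tz":0.8,"spin":-1.5},{"hand":0.45,"tx":1.5,"ty":-1.7,"tz":1.2,"spin":-3},{"hand":0.45,"tx":2.2,"ty":-2.5,"tz":1.5,"spin":-4.5},{"hand":0.45,"tx":2.9,"ty":-3.3,"tz":1.5,"spin":-6},{"hand":0.45,"tx":3.6,"ty":-4.1,"tz":1.5,"spin":-7.5},{"hand":0.45,"tx":4.2,"ty":-4.8,"tz":1.5,"spin":-9},{"hand":0.45,"tx":4.8,"ty":-5.4,"tz":1.5,"spin":-10}]'
```

```text
t: 2.9
tcp_pos: [0.4424, 0.2283, 0.3326]
eef_rot: [180.0, -0.0, 114.3]
force: [1.0, 1.2, 0.8]
finger_gap: 0.0385
gripper_force: 0.0
```

```bash
python3 -m pendant '[{"hand":0.45,"tx":0.6,"ty":-0.6,"tz":0,"spin":-1},{"hand":0.45,"tx":1.2,"ty":-1.2,"tz":0,"spin":-2},{"hand":0.45,"tx":1.7,"ty":-1.8,"tz":0,"spin":-2.6},{"hand":0.45,"tx":2.1,"ty":-2.2,"tz":0,"spin":-3.1},{"hand":0.45,"tx":2.4,"ty":-2.58,"tz":0,"spin":-3.1},{"hand":0.45,"tx":2.4,"ty":-2.58,"tz":0,"spin":-3.1},{"hand":0.45,"tx":2.4,"ty":-2.58,"tz":0,"spin":-3.1},{"hand":0.45,"tx":2.4,"ty":-2.58,"tz":0,"spin":-3.1}]'
python3 - <<'E'
from h import *
f=cam("top");g=cam("scene")
save(g,"pics/scene2.png",(190,120,310,220),5)
save(f,"pics/top2.png",(190,100,310,190),5)
E
```

```text
t: 3.9
tcp_pos: [0.5847, 0.0763, 0.3326]
eef_rot: [180.0, -0.0, 99.1]
force: [0.1, -0.1, 0.4]
finger_gap: 0.0383
gripper_force: 0.0
```

View pics/scene2.png

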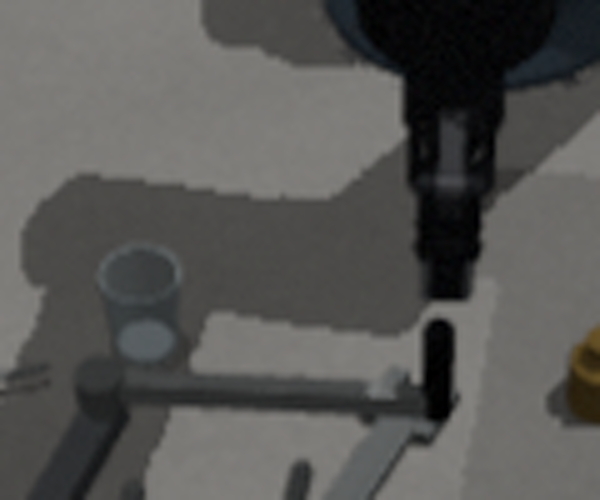

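The front finger's lower edge is centred at (445,298) in the crop, right above the pin top at (439,322). The lateral alignment looks good.

Run:
```python
from h import *
np.set_printoptions(precision=4,suppress=True)
g=cam("scene")
for off in (.019,.034):
  for dz in(.011,.008):
    print(proj(g,[.5847+off*np.cos(.16),.0763+off*np.sin(.16),.3326-dz]))
print("seen tip",(445.5/5+189.5),298.5/5+119.5, "pin top",439.5/5+189.5,322.5/5+119.5, "pred pintop",proj(g,[.5847,.0763,.284]))
```

```text
[[278.7774 178.0512]]
[[278.8173 177.0231]]
[[278.6148 183.2975]]
[[278.6547 182.2706]]
seen tip 278.6 179.2 pin top 277.4 184.0 pred pintop [[278.4939 184.0818]]
```

```bash
python3 -m pendant '[{"hand":0.45,"tx":0,"ty":0,"tz":-0.3,"spin":0},{"hand":0.45,"tx":0,"ty":0,"tz":-0.7,"spin":0},{"hand":0.45,"tx":0,"ty":0,"tz":-1.0,"spin":0},{"hand":0.45,"tx":0,"ty":0,"tz":-1.13,"spin":0},{"hand":0.45,"tx":0,"ty":0,"tz":-1.13,"spin":0},{"hand":0.45,"tx":0,"ty":0,"tz":-1.13,"spin":0},{"hand":0.45,"tx":0,"ty":0,"tz":-1.13,"spin":0},{"hand":0.45,"tx":0,"ty":0,"tz":-1.13,"spin":0}]'
python3 - <<'E'
import numpy as np
px,py,th=.6084,-.073,-.1244
def pin(q):
    x,y=-.15*np.sin(q),.15*np.cos(q); c,s=np.cos(th),np.sin(th); return np.array([px+c*x-s*y,py+s*x+c*y])
for a in (.28,1.0,1.8,2.62): print(a,pin(a))
for qs in (np.linspace(.2808,1.35,9),np.linspace(1.35,2.4,9)):
    print([list(np.round(np.r_[(pin(q)-pin(qs[0]))/.06,np.degrees(q-qs[0])/5],2)) for q in qs[1:]])
E
```

```text
t: 5.05
tcp_pos: [0.5856, 0.0754, 0.2651]
eef_rot: [179.9, 0.0, 99.0]
force: [-0.1, -1.7, -1.0]
finger_gap: 0.0384
gripper_force: 0.0
0.28 [0.58515407 0.07518781]
1.0 [0.49321081 0.02308043]
1.8 [ 0.45922303 -0.08869179]
2.62 [ 0.51810129 -0.19277539]
[[np.float64(-0.33), np.float64(-0.07), np.float64(1.53)], [np.float64(-0.64), np.float64(-0.19), np.float64(3.06)], [np.float64(-0.93), np.float64(-0.35), np.float64(4.59)], [np.float64(-1.2), np.float64(-0.54), np.float64(6.13)], [np.float64(-1.45), np.float64(-0.77), np.float64(7.66)], [np.float64(-1.66), np.float64(-1.03), np.float64(9.19)], [np.float64(-1.83), np.float64(-1.32), np.float64(10.72)], [np.float64(-1.96), np.float64(-1.62), np.float64(12.25)]]
[[np.float64(-0.09), np.float64(-0.32), np.float64(1.5)], [np.float64(-0.14), np.float64(-0.64), np.float64(3.01)], [np.float64(-0.14), np.float64(-0.97), np.float64(4.51)], [np.float64(-0.11), np.float64(-1.29), np.float64(6.02)], [np.float64(-0.03), np.float64(-1.61), np.float64(7.52)], [np.float64(0.09), np.float64(-1.92), np.float64(9.02)], [np.float64(0.25), np.float64(-2.2), np.float64(10.53)], [np.float64(0.45), np.float64(-2.47), np.float64(12.03)]]
```

```bash
python3 -m pendant '[{"hand":0.45,"tx":-0.33,"ty":-0.07,"tz":0,"spin":1.53},{"hand":0.45,"tx":-0.64,"ty":-0.19,"tz":0,"spin":3.06},{"hand":0.45,"tx":-0.93,"ty":-0.35,"tz":0,"spin":4.59},{"hand":0.45,"tx":-1.2,"ty":-0.54,"tz":0,"spin":6.13},{"hand":0.45,"tx":-1.45,"ty":-0.77,"tz":0,"spin":7.66},{"hand":0.45,"tx":-1.66,"ty":-1.03,"tz":0,"spin":9.19},{"hand":0.45,"tx":-1.83,"ty":-1.32,"tz":0,"spin":10.72},{"hand":0.45,"tx":-1.96,"ty":-1.62,"tz":0,"spin":12.25}]'; python3 -m pendant '[{"hand":0.45,"tx":-0.09,"ty":-0.32,"tz":0,"spin":1.5},{"hand":0.45,"tx":-0.14,"ty":-0.64,"tz":0,"spin":3.01},{"hand":0.45,"tx":-0.14,"ty":-0.97,"tz":0,"spin":4.51},{"hand":0.45,"tx":-0.11,"ty":-1.29,"tz":0,"spin":6.02},{"hand":0.45,"tx":-0.03,"ty":-1.61,"tz":0,"spin":7.52},{"hand":0.45,"tx":0.09,"ty":-1.92,"tz":0,"spin":9.02},{"hand":0.45,"tx":0.25,"ty":-2.2,"tz":0,"spin":10.53},{"hand":0.45,"tx":0.45,"ty":-2.47,"tz":0,"spin":12.03}]'
```

```text
t: 6.05
tcp_pos: [0.4674, -0.0218, 0.2649]
eef_rot: [179.9, 0.0, 160.6]
force: [1.0, 0.5, 0.7]
finger_gap: 0.0384
gripper_force: 0.5
t: 7.05
tcp_pos: [0.4945, -0.1703, 0.2647]
eef_rot: [180.0, -0.0, -139.3]
force: [0.2, 2.6, -0.5]
finger_gap: 0.0385
gripper_force: 0.6
```

```bash
python3 -m pendant '[{"hand":0.45,"tx":0.11,"ty":-0.12,"tz":0,"spin":0.6},{"hand":0.45,"tx":0.22,"ty":-0.23,"tz":0,"spin":1.2},{"hand":0.45,"tx":0.22,"ty":-0.23,"tz":0,"spin":1.2},{"hand":0.45,"tx":0.22,"ty":-0.23,"tz":0.4,"spin":1.2},{"hand":0.45,"tx":0.22,"ty":-0.23,"tz":0.9,"spin":1.2},{"hand":0.45,"tx":0.22,"ty":-0.23,"tz":1.3,"spin":1.2},{"hand":0.6,"tx":0.22,"ty":-0.23,"tz":1.5,"spin":1.2},{"hand":0.6,"tx":0.22,"ty":-0.23,"tz":1.5,"spin":1.2}]'
python3 - <<'E'
from h import *
np.set_printoptions(precision=4,suppress=True)
for n in("top","scene"):
    f=cam(n)
    for l in("gate_pin","gate","eye","jaw_end","eye_spanner"):
        for d in models.spot_in(n,l)[:2]: print(n,l,np.array(d["xy"]),round(d["p"],2),ray(f,d["xy"],.005 if l[0]!="g" else .269))
    save(f,f"pics/{n}3.png",(140,90,340,260),3.5)
E
```

```text
t: 8.05
tcp_pos: [0.5082, -0.1838, 0.3551]
eef_rot: [-179.9, 0.0, -133.6]
force: [-0.3, -0.9, 0.2]
finger_gap: 0.0511
gripper_force: 0.0
top gate_pin [303.6 174.4] 0.77 [ 0.5526 -0.1211  0.269 ]
top eye [169.2 220.9] 0.84 [0.4483 0.2444 0.005 ]
top jaw_end [258.6 126.6] 0.73 [ 0.735  -0.0214  0.005 ]
top jaw_end [167.1 227.2] 0.62 [0.4297 0.2503 0.005 ]
top eye_spanner [172.7 220.4] 0.84 [0.4499 0.2341 0.005 ]
top eye_spanner [207.9 187.8] 0.55 [0.5475 0.1306 0.005 ]
scene gate_pin [197.2 176.4] 0.72 [ 0.5842 -0.1068  0.269 ]
scene gate_pin [225.6 286.4] 0.6 [0.8442 0.0268 0.269 ]
scene gate [193.2 174.5] 0.82 [ 0.5803 -0.1173  0.269 ]
scene eye [341.3 233.9] 0.56 [0.467  0.2335 0.005 ]
scene eye [259.1 216.1] 0.38 [0.4515 0.0046 0.005 ]
scene jaw_end [346.3 232.6] 0.96 [0.4598 0.2462 0.005 ]
scene eye_spanner [343.  231.9] 0.77 [0.4592 0.2373 0.005 ]
```

View pics/top3.png

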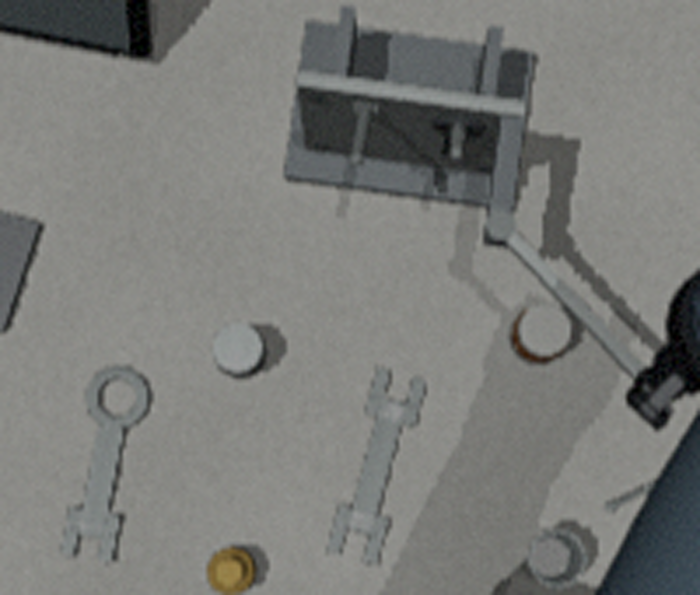

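The gate now stands at roughly 135–140°, with its bar running from (500,225) to (645,375), and nothing else has moved. Next I go to the spanner.

```bash
python3 -m pendant '[{"hand":0.6,"tx":-0.05,"ty":0.4,"tz":0,"spin":-1},{"hand":0.6,"tx":-0.2,"ty":1.2,"tz":0,"spin":-2.5},{"hand":0.6,"tx":-0.3,"ty":2.2,"tz":0,"spin":-4.5},{"hand":0.6,"tx":-0.5,"ty":3.2,"tz":0,"spin":-6.5},{"hand":0.6,"tx":-0.7,"ty":4.2,"tz":0,"spin":-8},{"hand":0.6,"tx":-0.8,"ty":5.2,"tz":-0.5,"spin":-10},{"hand":0.6,"tx":-1.0,"ty":6.2,"tz":-1.2,"spin":-11.2},{"hand":0.6,"tx":-1.07,"ty":7.0,"tz":-2,"spin":-11.2}]'; python3 -m pendant '[{"hand":0.6,"tx":0,"ty":0.1,"tz":-0.7,"spin":0},{"hand":0.6,"tx":0,"ty":0.1,"tz":-1.6,"spin":0},{"hand":0.6,"tx":0,"ty":0.1,"tz":-2.2,"spin":0},{"hand":0.6,"tx":0,"ty":0.1,"tz":-2.5,"spin":0},{"hand":0.6,"tx":0,"ty":0.1,"tz":-2.5,"spin":0},{"hand":0.6,"tx":0,"ty":0.1,"tz":-2.5,"spin":0},{"hand":0.6,"tx":0,"ty":0.1,"tz":-2.5,"spin":0},{"hand":0.6,"tx":0,"ty":0.1,"tz":-2.5,"spin":0}]'
```

```text
t: 9.65
tcp_pos: [0.4465, 0.2152, 0.255]
eef_rot: [179.9, 0.1, 170.4]
force: [1.4, 0.7, -0.2]
finger_gap: 0.0511
gripper_force: 0.0
t: 10.65
tcp_pos: [0.4471, 0.2194, 0.1061]
eef_rot: [179.9, 0.1, 170.4]
force: [-0.1, 0.4, -0.6]
finger_gap: 0.0515
gripper_force: 0.0
```

```bash
python3 -m pendant '[{"hand":0.6,"tx":-0.05,"ty":0.2,"tz":0,"spin":0},{"hand":0.6,"tx":-0.05,"ty":0.385,"tz":0,"spin":0},{"hand":0.6,"tx":-0.05,"ty":0.385,"tz":-0.4,"spin":0},{"hand":0.6,"tx":-0.05,"ty":0.385,"tz":-0.9,"spin":0},{"hand":0.6,"tx":-0.05,"ty":0.385,"tz":-1.3,"spin":0},{"hand":0.6,"tx":-0.05,"ty":0.385,"tz":-1.5,"spin":0},{"hand":0.6,"tx":-0.05,"ty":0.385,"tz":-1.55,"spin":0},{"hand":0.6,"tx":-0.05,"ty":0.385,"tz":-1.55,"spin":0}]'; python3 -m pendant '[{"hand":0.2,"tx":0,"ty":0,"tz":0,"spin":0},{"hand":0.1,"tx":0,"ty":0,"tz":0,"spin":0},{"hand":0,"tx":0,"ty":0,"tz":0,"spin":0},{"hand":0,"tx":0,"ty":0,"tz":0,"spin":0},{"hand":0,"tx":0,"ty":0,"tz":0,"spin":0},{"hand":0,"tx":0,"ty":0,"tz":0,"spin":0},{"hand":0,"tx":0,"ty":0,"tz":0,"spin":0},{"hand":0,"tx":0,"ty":0,"tz":0,"spin":0}]'
```

```text
t: 11.65
tcp_pos: [0.4439, 0.2427, 0.0127]
eef_rot: [180.0, 0.0, 170.5]
force: [-0.1, -0.1, -0.2]
finger_gap: 0.0512
gripper_force: 0.0
t: 12.65
tcp_pos: [0.4442, 0.2426, 0.0132]
eef_rot: [179.9, 0.1, 170.4]
force: [-0.8, -0.5, 5.1]
finger_gap: 0.02
gripper_force: 59.3
```

```bash
python3 -m pendant '[{"hand":0,"tx":0,"ty":0,"tz":0.2,"spin":0},{"hand":0,"tx":0,"ty":0,"tz":0.7,"spin":0},{"hand":0,"tx":0,"ty":0,"tz":1.4,"spin":0},{"hand":0,"tx":0,"ty":0,"tz":2.1,"spin":0},{"hand":0,"tx":0.1,"ty":-0.2,"tz":2.8,"spin":0},{"hand":0,"tx":0.3,"ty":-0.6,"tz":3.5,"spin":0},{"hand":0,"tx":0.5,"ty":-1.0,"tz":4.1,"spin":0.2},{"hand":0,"tx":0.7,"ty":-1.4,"tz":4.52,"spin":0.48}]'; python3 -m pendant '[{"hand":0,"tx":0.2,"ty":-0.4,"tz":0,"spin":0},{"hand":0,"tx":0.5,"ty":-0.8,"tz":0,"spin":0},{"hand":0,"tx":0.8,"ty":-1.2,"tz":0,"spin":0},{"hand":0,"tx":1.1,"ty":-1.6,"tz":0,"spin":0},{"hand":0,"tx":1.3,"ty":-1.85,"tz":0,"spin":0},{"hand":0,"tx":1.42,"ty":-1.97,"tz":0,"spin":0},{"hand":0,"tx":1.42,"ty":-1.97,"tz":0,"spin":0},{"hand":0,"tx":1.42,"ty":-1.97,"tz":0,"spin":0}]'
python3 - <<'E'
from h import *
f=cam("top");g=cam("scene")
a=cv2.resize(f["image"][100:180,200:300],None,fx=4,fy=4,interpolation=cv2.INTER_CUBIC)
b=cv2.resize(g["image"][160:260,200:300],None,fx=4,fy=4,interpolation=cv2.INTER_CUBIC)
im=np.zeros((400,800,3),np.uint8); im[:320,:400]=a; im[:,400:]=b
im=cv2.convertScaleAbs(im,alpha=1.6)
cv2.imwrite("pics/c4.png",im[:,:,::-1])
print(env.get_obs()["tcp_pos"],env.get_obs()["eef_rot"])
E
```

```text
t: 13.65
tcp_pos: [0.4857, 0.1576, 0.2858]
eef_rot: [180.0, 0.1, 172.9]
force: [0.8, 0.5, -1.8]
finger_gap: 0.02
gripper_force: 59.1
t: 14.65
tcp_pos: [0.5701, 0.0408, 0.2834]
eef_rot: [180.0, -0.0, 172.9]
force: [-0.1, -0.4, -1.8]
finger_gap: 0.0201
gripper_force: 59.0
[0.57012829 0.04084321 0.2834638 ] [ 1.79984183e+02 -1.27893699e-02  1.72902321e+02]
```

View pics/c4.png

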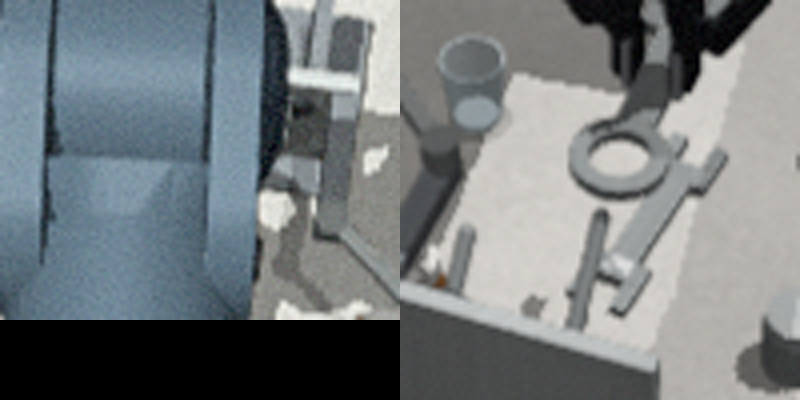

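The top view is blocked by the arm. In the scene crop, at 4x, the eye's hole centre is at (621,155), the peg tip's centre at (601,213), and the peg passes the board's top edge at (577,325).

Run:
```python
from h import *
np.set_printoptions(precision=4,suppress=True)
g=cam("scene"); C=lambda u,v:(np.array([u-400,v])+.5)/4+[199.5,159.5]
tcp=env.get_obs()["tcp_pos"]
eb=ray(g,C(621,155),tcp[2]-.008); eo=ray(g,C(620,156),tcp[2]-.008)
tip=ray(g,C(601,214),.258)
print("eye",eb,eo,eb-tcp,"tip",tip)
print("pred eye",C(621,155),proj(g,tcp+[.0595,-.0075,-.008]),"pred tip",C(601,214),proj(g,[.6486,.0308,.258]))
d=np.array([-.702,.0877,.707])
root=tip-.082*d
for s in(.107,.09,.075,.06,.05): print(s,root+s*d,(root+s*d-eb)/.06)
for a in (-.124,): 
    print("circle",proj(g,[eb+.027*np.array([np.cos(t),np.sin(t),0])+[0,0,.005] for t in np.arange(0,6.3,np.pi/2)])@np.diag([4,4])-np.array([199.5,159.5])*4+[400,0])
# where the peg crosses board top line of sight
print("peg root pt s=.03 px",(proj(g,[root+.03*d,root+.04*d])-[199.5,159.5])*4+[400,0])
```

```text
eye [0.6279 0.0339 0.2755] [0.6287 0.0336 0.2755] [ 0.0577 -0.0068 -0.008 ] tip [0.6554 0.0291 0.258 ]
pred eye [254.875 198.375] [[254.3777 198.9348]] pred tip [249.875 213.125] [[251.3902 210.8498]]
0.107 [0.6378 0.0313 0.2757] [ 0.1656 -0.0447  0.0032]
0.09 [0.6498 0.0298 0.2637] [ 0.3645 -0.0695 -0.1971]
0.075 [0.6603 0.0285 0.2531] [ 0.54   -0.0915 -0.3738]
0.06 [0.6708 0.0271 0.2424] [ 0.7155 -0.1134 -0.5506]
0.05 [0.6779 0.0263 0.2354] [ 0.8325 -0.128  -0.6684]
circle [[610.1807 186.9794]
 [671.8691 156.9561]
 [632.2445 112.551 ]
 [571.3512 141.3096]
 [610.1807 186.9794]]
peg root pt s=.03 px [[578.899  310.2163]
 [583.2329 291.8617]]
```

```bash
python3 -m pendant '[{"hand":0,"tx":0.11,"ty":-0.05,"tz":0,"spin":0},{"hand":0,"tx":0.11,"ty":-0.05,"tz":0,"spin":0},{"hand":0,"tx":0.2,"ty":-0.06,"tz":-0.09,"spin":0},{"hand":0,"tx":0.31,"ty":-0.07,"tz":-0.2,"spin":0},{"hand":0,"tx":0.41,"ty":-0.08,"tz":-0.3,"spin":0},{"hand":0,"tx":0.52,"ty":-0.1,"tz":-0.41,"spin":0},{"hand":0,"tx":0.52,"ty":-0.1,"tz":-0.41,"spin":0},{"hand":0,"tx":0.52,"ty":-0.1,"tz":-0.41,"spin":0}]'
python3 - <<'E'
from h import *
g=cam("scene")
b=cv2.resize(g["image"][170:250,210:290],None,fx=7,fy=7,interpolation=cv2.INTER_CUBIC)
cv2.imwrite("pics/c5.png",cv2.convertScaleAbs(b,alpha=1.7)[:,:,::-1])
E
```

```text
t: 15.8
tcp_pos: [0.6017, 0.0341, 0.2587]
eef_rot: [180.0, -0.0, 172.8]
force: [0.2, 0.2, -1.4]
finger_gap: 0.0203
gripper_force: 59.0
```

View pics/c5.png

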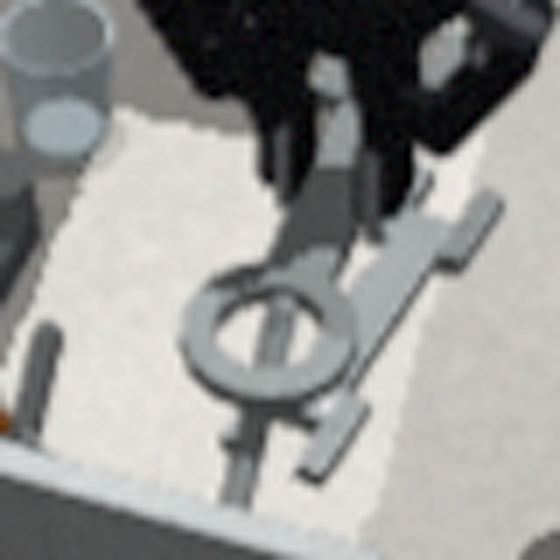

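Run:
```python
from h import *
np.set_printoptions(precision=4,suppress=True)
g=cam("scene"); C=lambda u,v:(np.array([u,v])+.5)/7+[209.5,169.5]; I=lambda P:(proj(g,P)-[209.5,169.5])*7
tcp=env.get_obs()["tcp_pos"]; d=np.array([-.702,.0877,.707])
for r in(326,329): print("eye top",ray(g,C(268,r),tcp[2]-.003), ray(g,C(268,r),tcp[2]-.003)-tcp)
for r in(297,300): 
  t=ray(g,C(284,r),.258); print("tip",t, "axis at eye mid", t-d*(.258-tcp[2]+.008)/.707)
e=tcp+[.0595,-.0075,-.003]
ang=np.arange(0,6.28,np.pi/4)
for rad in(.016,.027): print(I([e+rad*np.array([np.cos(a),np.sin(a),0]) for a in ang]))
```

```text
eye top [0.6628 0.0264 0.2561] [ 0.061  -0.0077 -0.003 ]
eye top [0.6639 0.0266 0.2561] [ 0.0621 -0.0075 -0.003 ]
tip [0.6522 0.0289 0.258 ] axis at eye mid [0.6591 0.0281 0.2511]
tip [0.6534 0.0292 0.258 ] axis at eye mid [0.6602 0.0283 0.2511]
[[258.296  363.4963]
 [299.0834 357.6159]
 [322.6897 331.4387]
 [315.488  300.7176]
 [282.2414 283.2876]
 [242.2294 288.9478]
 [218.3493 314.5351]
 [224.7756 345.4764]]
[[249.826  391.8679]
 [319.1165 381.8118]
 [358.7865 337.2865]
 [346.1878 285.57  ]
 [290.2422 256.4875]
 [223.1603 265.9163]
 [182.7104 308.7615]
 [193.1009 361.1051]]
```

The peg runs through the hole, but the tip at (284,298) sits close to the robot-side rim. I'll shift the eye back about 3 mm, then go down along the peg.

```bash
python3 -m pendant '[{"hand":0,"tx":-0.03,"ty":0.02,"tz":0,"spin":0},{"hand":0,"tx":-0.05,"ty":0.03,"tz":0,"spin":0},{"hand":0,"tx":0.0,"ty":0.02,"tz":-0.05,"spin":0},{"hand":0,"tx":0.05,"ty":0.01,"tz":-0.1,"spin":0},{"hand":0,"tx":0.1,"ty":0.01,"tz":-0.15,"spin":0},{"hand":0,"tx":0.15,"ty":0,"tz":-0.2,"spin":0},{"hand":0,"tx":0.19,"ty":0,"tz":-0.24,"spin":0},{"hand":0,"tx":0.19,"ty":0,"tz":-0.24,"spin":0}]'
python3 - <<'E'
from h import *
g=cam("scene")
b=cv2.resize(g["image"][170:250,210:290],None,fx=7,fy=7,interpolation=cv2.INTER_CUBIC)
cv2.imwrite("pics/c6.png",cv2.convertScaleAbs(b,alpha=1.7)[:,:,::-1])
E
```

```text
t: 16.9
tcp_pos: [0.6132, 0.0341, 0.244]
eef_rot: [180.0, -0.0, 172.8]
force: [0.2, -0.2, -2.3]
finger_gap: 0.0201
gripper_force: 59.0
```

View pics/c6.png

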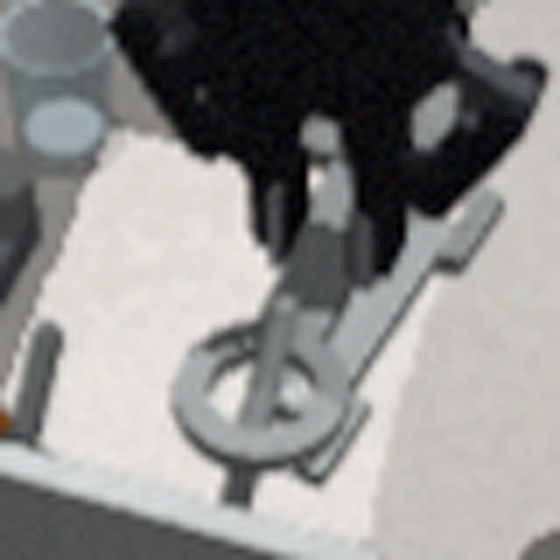

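The peg now passes well through the eye and covers the far rim, with its tip at (283,300). I'll release.

```bash
python3 -m pendant '[{"hand":0.65,"tx":0,"ty":0,"tz":0,"spin":0},{"hand":0.65,"tx":0,"ty":0,"tz":0,"spin":0},{"hand":0.65,"tx":0,"ty":0,"tz":0,"spin":0},{"hand":0.65,"tx":0,"ty":0,"tz":0,"spin":0},{"hand":0.65,"tx":0,"ty":0,"tz":0,"spin":0},{"hand":0.65,"tx":0,"ty":0,"tz":0.1,"spin":0},{"hand":0.65,"tx":0,"ty":0,"tz":0.3,"spin":0},{"hand":0.65,"tx":-0.1,"ty":0,"tz":0.6,"spin":0}]'; python3 -m pendant '[{"hand":0.45,"tx":-0.2,"ty":0,"tz":0.5,"spin":0},{"hand":0.45,"tx":-0.5,"ty":-0.2,"tz":1,"spin":1},{"hand":0.45,"tx":-0.9,"ty":-0.6,"tz":1.4,"spin":2.5},{"hand":0.45,"tx":-1.2,"ty":-1.2,"tz":1.4,"spin":4},{"hand":0.45,"tx":-1.5,"ty":-1.8,"tz":1.4,"spin":5.5},{"hand":0.45,"tx":-1.7,"ty":-2.4,"tz":1.4,"spin":7},{"hand":0.45,"tx":-1.9,"ty":-3.0,"tz":1.4,"spin":8.5},{"hand":0.45,"tx":-1.9,"ty":-3.4,"tz":1.4,"spin":9.5}]'
python3 - <<'E'
from h import *
np.set_printoptions(precision=4,suppress=True)
f=cam("top");g=cam("scene")
for n,c in(("top",f),("scene",g)):
  for l in("gate_pin","eye","jaw_end","eye_spanner"):
    for d in models.spot_in(n,l)[:2]: print(n,l,np.array(d["xy"]),round(d["p"],2),ray(c,d["xy"],.269))
a=cv2.resize(f["image"][100:200,210:310],None,fx=4,fy=4,interpolation=cv2.INTER_CUBIC)
b=cv2.resize(g["image"][150:250,190:290],None,fx=4,fy=4,interpolation=cv2.INTER_CUBIC)
cv2.imwrite("pics/c7.png",cv2.convertScaleAbs(np.hstack([a,b]),alpha=1.6)[:,:,::-1])
E
```

```text
t: 17.95
tcp_pos: [0.6072, 0.0341, 0.281]
eef_rot: [180.0, -0.0, 172.8]
force: [0.9, 1.3, -0.9]
finger_gap: 0.0553
gripper_force: 0.0
t: 18.95
tcp_pos: [0.4925, -0.1714, 0.3658]
eef_rot: [-179.9, 0.0, -139.6]
force: [0.6, 0.3, -0.1]
finger_gap: 0.0386
gripper_force: 0.0
top gate_pin [298.1 171.2] 0.6 [ 0.5604 -0.1078  0.269 ]
top eye [247.8 122.5] 0.55 [0.6808 0.0148 0.269 ]
top jaw_end [244.9 124.3] 0.78 [0.6763 0.022  0.269 ]
top eye_spanner [247.1 120.4] 0.62 [0.6861 0.0166 0.269 ]
scene gate_pin [191.2 172.9] 0.85 [ 0.5764 -0.1232  0.269 ]
scene eye [240.3 240. ] 0.37 [0.7361 0.0282 0.269 ]
scene jaw_end [241.6 243.4] 0.62 [0.7436 0.0327 0.269 ]
scene eye_spanner [242.9 239.5] 0.45 [0.7338 0.033  0.269 ]
```

View pics/c7.png

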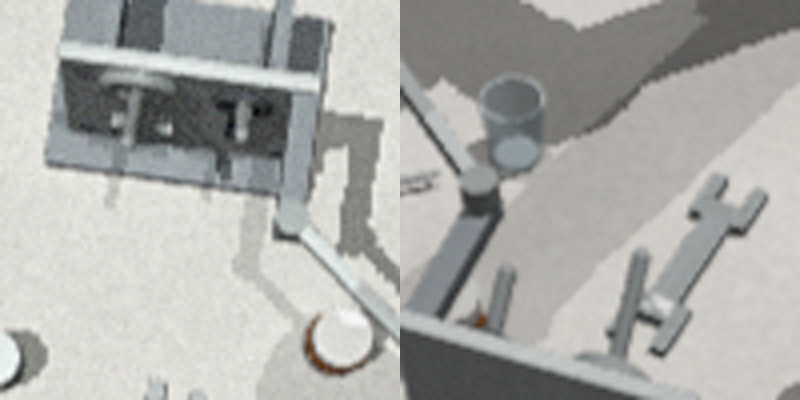

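The spanner hangs on the peg root against the board, with its ring at (140,80) in the top crop and its jaw down. The gate is still open. Now I'll straddle the pin again and close the gate.

```bash
python3 -m pendant '[{"hand":0.45,"tx":0.06,"ty":-0.04,"tz":0,"spin":0.3},{"hand":0.45,"tx":0.12,"ty":-0.08,"tz":0,"spin":0.6},{"hand":0.45,"tx":0.12,"ty":-0.08,"tz":-0.4,"spin":0.6},{"hand":0.45,"tx":0.12,"ty":-0.08,"tz":-0.8,"spin":0.6},{"hand":0.45,"tx":0.12,"ty":-0.08,"tz":-1.2,"spin":0.6},{"hand":0.45,"tx":0.12,"ty":-0.08,"tz":-1.5,"spin":0.6},{"hand":0.45,"tx":0.12,"ty":-0.08,"tz":-1.68,"spin":0.6},{"hand":0.45,"tx":0.12,"ty":-0.08,"tz":-1.68,"spin":0.6}]'
python3 - <<'E'
import numpy as np
px,py,th=.6084,-.073,-.1244
def pin(q):
    x,y=-.15*np.sin(q),.15*np.cos(q); c,s=np.cos(th),np.sin(th); return np.array([px+c*x-s*y,py+s*x+c*y])
print(pin(2.45),pin(2.0),pin(0))
for qs in (np.linspace(2.45,1.4,9),np.linspace(1.4,.35,9),np.linspace(.35,-.1,9)):
    print([tuple(np.round(np.r_[(pin(q)-pin(qs[0]))/.06,np.degrees(q-qs[0])/5],2).tolist()) for q in qs[1:]])
E
```

```text
t: 20.45
tcp_pos: [0.5001, -0.1746, 0.2629]
eef_rot: [179.9, -0.0, -136.6]
force: [0.2, -0.7, 0.1]
finger_gap: 0.0387
gripper_force: 0.0
[ 0.49913909 -0.17577185] [ 0.46531412 -0.11801589] [0.62701191 0.07584084]
[(-0.21, 0.25, -1.5), (-0.38, 0.53, -3.01), (-0.52, 0.83, -4.51), (-0.61, 1.14, -6.02), (-0.67, 1.47, -7.52), (-0.68, 1.79, -9.02), (-0.65, 2.12, -10.53), (-0.57, 2.44, -12.03)]
[(0.12, 0.31, -1.5), (0.27, 0.6, -3.01), (0.46, 0.86, -4.51), (0.69, 1.1, -6.02), (0.94, 1.31, -7.52), (1.22, 1.48, -9.02), (1.52, 1.62, -10.53), (1.83, 1.71, -12.03)]
[(0.14, 0.03, -0.64), (0.28, 0.05, -1.29), (0.42, 0.06, -1.93), (0.56, 0.06, -2.58), (0.7, 0.06, -3.22), (0.84, 0.05, -3.87), (0.98, 0.03, -4.51), (1.12, 0.0, -5.16)]
```

```bash
python3 -m pendant '[{"hand":0.45,"tx":-0.21,"ty":0.25,"tz":0,"spin":-1.5},{"hand":0.45,"tx":-0.38,"ty":0.53,"tz":0,"spin":-3.01},{"hand":0.45,"tx":-0.52,"ty":0.83,"tz":0,"spin":-4.51},{"hand":0.45,"tx":-0.61,"ty":1.14,"tz":0,"spin":-6.02},{"hand":0.45,"tx":-0.67,"ty":1.47,"tz":0,"spin":-7.52},{"hand":0.45,"tx":-0.68,"ty":1.79,"tz":0,"spin":-9.02},{"hand":0.45,"tx":-0.65,"ty":2.12,"tz":0,"spin":-10.53},{"hand":0.45,"tx":-0.57,"ty":2.44,"tz":0,"spin":-12.03}]'; python3 -m pendant '[{"hand":0.45,"tx":0.12,"ty":0.31,"tz":0,"spin":-1.5},{"hand":0.45,"tx":0.27,"ty":0.6,"tz":0,"spin":-3.01},{"hand":0.45,"tx":0.46,"ty":0.86,"tz":0,"spin":-4.51},{"hand":0.45,"tx":0.69,"ty":1.1,"tz":0,"spin":-6.02},{"hand":0.45,"tx":0.94,"ty":1.31,"tz":0,"spin":-7.52},{"hand":0.45,"tx":1.22,"ty":1.48,"tz":0,"spin":-9.02},{"hand":0.45,"tx":1.52,"ty":1.62,"tz":0,"spin":-10.53},{"hand":0.45,"tx":1.83,"ty":1.71,"tz":0,"spin":-12.03}]'; python3 -m pendant '[{"hand":0.45,"tx":0.14,"ty":0.03,"tz":0,"spin":-0.64},{"hand":0.45,"tx":0.28,"ty":0.05,"tz":0,"spin":-1.29},{"hand":0.45,"tx":0.42,"ty":0.06,"tz":0,"spin":-1.93},{"hand":0.45,"tx":0.56,"ty":0.06,"tz":0,"spin":-2.58},{"hand":0.45,"tx":0.7,"ty":0.06,"tz":0,"spin":-3.22},{"hand":0.45,"tx":0.8,"ty":0.05,"tz":0,"spin":-3.6},{"hand":0.45,"tx":0.85,"ty":0.05,"tz":0,"spin":-4},{"hand":0.45,"tx":0.85,"ty":0.05,"tz":0,"spin":-4}]'
```

```text
t: 21.45
tcp_pos: [0.4668, -0.0282, 0.2649]
eef_rot: [-180.0, 0.1, 162.9]
force: [0.8, -1.1, -0.7]
finger_gap: 0.0384
gripper_force: 0.6
t: 22.45
tcp_pos: [0.5767, 0.0746, 0.2645]
eef_rot: [180.0, 0.0, 102.8]
force: [-1.0, -0.7, -0.3]
finger_gap: 0.0384
gripper_force: 0.5
t: 23.45
tcp_pos: [0.6274, 0.0773, 0.2637]
eef_rot: [180.0, -0.0, 83.0]
force: [0.5, 0.1, 0.5]
finger_gap: 0.0384
gripper_force: 0.0
```

```bash
python3 -m pendant '[{"hand":0.45,"tx":0.03,"ty":0,"tz":0,"spin":0},{"hand":0.45,"tx":0.06,"ty":-0.01,"tz":0,"spin":0},{"hand":0.45,"tx":0.09,"ty":-0.01,"tz":0,"spin":0},{"hand":0.45,"tx":0.11,"ty":-0.01,"tz":0,"spin":0},{"hand":0.45,"tx":0.13,"ty":-0.02,"tz":0,"spin":0},{"hand":0.45,"tx":0.15,"ty":-0.02,"tz":0,"spin":0},{"hand":0.45,"tx":0.17,"ty":-0.02,"tz":0,"spin":0},{"hand":0.45,"tx":0.17,"ty":-0.02,"tz":0,"spin":0}]'; python3 -m pendant '[{"hand":0.45,"tx":0.01,"ty":0,"tz":0,"spin":0},{"hand":0.45,"tx":0.02,"ty":0,"tz":0,"spin":0},{"hand":0.45,"tx":0.03,"ty":0,"tz":0,"spin":0},{"hand":0.45,"tx":0.04,"ty":0,"tz":0,"spin":0},{"hand":0.45,"tx":0.05,"ty":0,"tz":0,"spin":0},{"hand":0.45,"tx":0.05,"ty":0,"tz":0,"spin":0},{"hand":0.45,"tx":0.05,"ty":0,"tz":0,"spin":0},{"hand":0.45,"tx":0.05,"ty":0,"tz":0,"spin":0}]'
```

```text
t: 24.45
tcp_pos: [0.6374, 0.076, 0.2635]
eef_rot: [180.0, 0.0, 83.0]
force: [-0.0, 0.3, -0.1]
finger_gap: 0.0384
gripper_force: 0.2
t: 25.45
tcp_pos: [0.6403, 0.0761, 0.2636]
eef_rot: [180.0, -0.0, 83.0]
force: [-0.4, -0.3, -0.3]
finger_gap: 0.0383
gripper_force: 0.2
```

Not at the stop yet, so I'll keep pushing gently.

```bash
python3 -m pendant '[{"hand":0.45,"tx":0.01,"ty":0,"tz":0,"spin":0},{"hand":0.45,"tx":0.02,"ty":0,"tz":0,"spin":0},{"hand":0.45,"tx":0.03,"ty":0,"tz":0,"spin":0},{"hand":0.45,"tx":0.04,"ty":0,"tz":0,"spin":0},{"hand":0.45,"tx":0.05,"ty":0,"tz":0,"spin":0},{"hand":0.45,"tx":0.06,"ty":0,"tz":0,"spin":0},{"hand":0.45,"tx":0.06,"ty":0,"tz":0,"spin":0},{"hand":0.45,"tx":0.06,"ty":0,"tz":0,"spin":0}]'
python3 - <<'E'
from h import *
np.set_printoptions(precision=4,suppress=True)
for n in("top","scene"):
    f=cam(n)
    for l in("gate_pin","gate"):
        for d in models.spot_in(n,l)[:2]: print(n,l,np.array(d["xy"]),round(d["p"],2),ray(f,d["xy"],.25))
E
```

```text
t: 26.45
tcp_pos: [0.6423, 0.076, 0.2634]
eef_rot: [-179.8, 0.0, 83.0]
force: [-6.6, -0.8, 3.0]
finger_gap: 0.0385
gripper_force: 3.1
top gate_pin [266.6 150.7] 0.7 [ 0.6143 -0.0322  0.25  ]
top gate [267.6 149.7] 0.72 [ 0.6168 -0.0347  0.25  ]
scene gate_pin [231.5 203.6] 0.55 [ 0.6306 -0.0173  0.25  ]
scene gate_pin [383.3 287.2] 0.38 [0.7738 0.31   0.25  ]
scene gate [231.1 203.4] 0.57 [ 0.6303 -0.0183  0.25  ]
scene gate [243.7 222.2] 0.33 [0.6756 0.0203 0.25  ]
```

```bash
python3 -m pendant '[{"hand":0.45,"tx":0.01,"ty":0,"tz":0,"spin":0},{"hand":0.45,"tx":0.02,"ty":0,"tz":0,"spin":0},{"hand":0.45,"tx":0.03,"ty":0,"tz":0,"spin":0},{"hand":0.45,"tx":0.03,"ty":0,"tz":0,"spin":0},{"hand":0.45,"tx":0.03,"ty":0,"tz":0,"spin":0},{"hand":0.45,"tx":0.03,"ty":0,"tz":0,"spin":0},{"hand":0.45,"tx":0.03,"ty":0,"tz":0,"spin":0},{"hand":0.45,"tx":0.03,"ty":0,"tz":0,"spin":0}]'
```

```text
t: 27.75
tcp_pos: [0.6425, 0.076, 0.2633]
eef_rot: [-179.7, 0.1, 83.1]
force: [-10.7, -0.9, 4.3]
finger_gap: 0.0387
gripper_force: 5.4
```

It's firmly on the stop. I'll centre the fingers on the pin, lift clear and check the result.

```bash
python3 -m pendant '[{"hand":0.45,"tx":-0.1,"ty":0.01,"tz":0,"spin":0},{"hand":0.45,"tx":-0.2,"ty":0.02,"tz":0,"spin":0},{"hand":0.45,"tx":-0.22,"ty":0.02,"tz":0,"spin":0},{"hand":0.45,"tx":-0.22,"ty":0.02,"tz":0.2,"spin":0},{"hand":0.45,"tx":-0.22,"ty":0.02,"tz":0.6,"spin":0},{"hand":0.45,"tx":-0.22,"ty":0.02,"tz":1.0,"spin":0},{"hand":0.45,"tx":-0.22,"ty":0.02,"tz":1.5,"spin":0},{"hand":0.45,"tx":-0.22,"ty":0.02,"tz":2.0,"spin":0}]'; python3 -m pendant '[{"hand":0.45,"tx":-0.3,"ty":0.4,"tz":0,"spin":0},{"hand":0.45,"tx":-0.8,"ty":1.0,"tz":0,"spin":0},{"hand":0.45,"tx":-1.4,"ty":1.7,"tz":0,"spin":0},{"hand":0.45,"tx":-2.0,"ty":2.4,"tz":0,"spin":0},{"hand":0.45,"tx":-2.6,"ty":3.1,"tz":0,"spin":0},{"hand":0.45,"tx":-3.1,"ty":3.7,"tz":0,"spin":0},{"hand":0.45,"tx":-3.5,"ty":4.2,"tz":0,"spin":0},{"hand":0.45,"tx":-3.5,"ty":4.2,"tz":0,"spin":0}]'
python3 - <<'E'
from h import *
np.set_printoptions(precision=4,suppress=True)
hs=dict(gate_pin=.269,gate=.237,eye_spanner=.13,eye=.2,jaw_end=.06,plain_spanner=.005,screwdriver=.01,jar=.03,can=.03,beaker=.03,weight=.03,notepad=.006)
F={n:cam(n) for n in("top","scene")}
for n,f in F.items():
    print(n,"pred shut pin top px",proj(f,[.627,.0758,.284]),"pivot",proj(f,[.6084,-.073,.245]))
    for l,z in hs.items():
        for d in models.spot_in(n,l)[:1]: print(n,l,np.array(d["xy"]),round(d["p"],2),ray(f,d["xy"],z))
# dark pin blobs near prediction
for n,f in F.items():
    u,v=proj(f,[.627,.0758,.275])[0].astype(int); g=f["image"].max(2)[v-14:v+15,u-14:u+15]
    ys,xs=np.where(g<25); print(n,"dark",len(xs),xs.mean()+u-14 if len(xs) else None,ys.mean()+v-14 if len(xs) else None,(u,v))
E
```

```text
t: 28.75
tcp_pos: [0.6325, 0.0773, 0.3854]
eef_rot: [179.9, -0.0, 83.0]
force: [0.3, -0.0, -0.5]
finger_gap: 0.0383
gripper_force: 0.0
t: 29.75
tcp_pos: [0.4211, 0.3312, 0.3848]
eef_rot: [179.9, -0.1, 83.3]
force: [1.2, -0.6, 0.1]
finger_gap: 0.0383
gripper_force: 0.0
top pred shut pin top px [[222.5804 142.7027]] pivot [[282.8248 153.476 ]]
top gate_pin [254.5 152.1] 0.87 [ 0.6071 -0.0016  0.269 ]
top gate [252. 150.] 0.65 [0.6184 0.0038 0.237 ]
top eye_spanner [248.9 123.6] 0.61 [0.7128 0.01   0.13  ]
top eye [251.2 149.1] 0.59 [0.6279 0.005  0.2   ]
top jaw_end [245.3 124.3] 0.63 [0.7282 0.0195 0.06  ]
top plain_spanner [248.6 223. ] 0.68 [0.4426 0.0086 0.005 ]
top screwdriver [349.3 216.8] 0.59 [ 0.4615 -0.2909  0.01  ]
top jar [248.3 122.4] 0.69 [0.7415 0.0103 0.03  ]
top can [209.1 188.6] 0.58 [0.5425 0.1252 0.03  ]
top beaker [299.  247.6] 0.76 [ 0.3707 -0.1377  0.03  ]
top weight [205.5 252.3] 0.61 [0.3568 0.1338 0.03  ]
top notepad [136.9 166.2] 0.63 [0.612 0.344 0.006]
scene pred shut pin top px [[274.5684 198.3798]] pivot [[209.7101 193.8632]]
scene gate_pin [246.5 206.1] 0.8 [0.6471 0.0201 0.269 ]
scene eye_spanner [297.  245.5] 0.6 [0.6228 0.1309 0.13  ]
scene jaw_end [241.5 243.6] 0.43 [ 0.5935 -0.0099  0.06  ]
scene plain_spanner [257.4 222.1] 0.56 [0.4735 0.0045 0.005 ]
scene screwdriver [155.1 201.3] 0.82 [ 0.4629 -0.2956  0.01  ]
scene can [298.4 244. ] 0.75 [0.5428 0.1276 0.03  ]
scene beaker [220.  182.1] 0.87 [ 0.3698 -0.1284  0.03  ]
scene weight [309.1 193.4] 0.79 [0.3611 0.1298 0.03  ]
scene notepad [383.4 292.5] 0.91 [0.6266 0.3501 0.006 ]
top dark 20 222.8 144.5 (np.int64(222), np.int64(143))
scene dark 103 273.56310679611653 206.7864077669903 (np.int64(274), np.int64(201))
```

```bash
python3 -c "
from bench import env
print(env.hand_in())"
```

```text
the job is handed in; nothing more can be done
None
```

I handed in the job at about 30 s: gate opened to about 2.4 rad, eye spanner hung by its eye on the empty peg with the jaw down, gate pushed shut onto its stop, robot clear, and the bystanders showed no movement in the last detections, though the jar and the final state weren't confirmed by eye; the verdict wasn't shown.

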